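# Find and press the analyser's concealed tray catch

### The job

The analyser's cartridge tray has no handle: it is freed by a concealed catch, a flush white plate somewhere along the flat white panel on top of the analyser. Feel gently along the panel with your fingertips until you find the plate that gives, press it in so that the tray springs fully out of the front by itself, then let the catch come back up and move clear. Do not touch the tray, and leave everything else on the bench and on the analyser where it stands, picking up nothing.

Things in the scene. Friction and masses are not known exactly. Their poses are not given: they have to be found in the camera images.
- analyser: Long white bench analyser, fixed to the bench: 220 mm deep (its x) x 420 mm long (its y) x 122 mm high; origin under its centre on the bench; its -x side is the front, facing the robot. The middle of its top is a flat white panel, 196 mm (x) by 180 mm (y), 120 mm above the bench; a rim 12 mm wide at front and back and a cover 120 mm long at each end (a dark screen on the -y one, a vial standing on the +y one) stand 2 mm above the panel.
- panel_mid (a point): Centre of the flat panel's surface, 120 mm above the bench; axes as the analyser's. The hidden catch lies with its centre on the line through this point along the analyser's y, anywhere from 60 mm to one side to 60 mm to the other.
- catch (a joint): The concealed catch: a square white plate, 50 x 50 mm, flush with the panel and of the same colour, in a square hole with a gap of 1.5 mm all round (a thin dark outline); its sides are parallel to the analyser's. Value = how far it is pressed in (m): 0 flush, 0.006 fully in. It is sprung straight up: it starts to give at 1.4 N, needs about 4 N fully in, and comes back when let go. The tray is freed at about 4 mm. The panel around it is rigid.
- tray (a joint): Grey-fronted cartridge tray in the middle of the analyser's front, front plate 130 mm wide, 36 mm high, 16 to 52 mm above the bench; value = how far it is out (m): 0 shut, 0.04 fully out. It is latched, and springs out by itself to the front (analyser's -x) within about half a second once the catch frees it, and stays out.
- reagent: Bystander: blue-capped reagent bottle, 44 dia x 85 mm; loose, origin at the centre of its underside.
- specimen_jar: Bystander: red-lidded specimen jar, 48 dia x 55 mm; loose, origin at the centre of its underside.
- tube_rack: Bystander: blue block rack 60 x 160 x 45 mm with five capped blood tubes, 89 mm high in all; loose, origin at the centre of its underside.
- tip_box: Bystander: orange pipette-tip box with clear lid, 87 x 122 x 60 mm; loose, origin at the centre of its underside.
- marker: Bystander: black marker pen with blue cap, 135 mm long, 13 mm thick, lying on the bench in front of the analyser; loose, origin at the centre of its underside.
- vial: Bystander: amber vial with white cap, 25 dia x 36 mm, standing on the analyser's left (+y) end cover; loose, origin at the centre of its underside.
- usb_stick: Bystander: black memory stick 20 x 58 x 9 mm, lying on the bench in front of the analyser; loose, origin at the centre of its underside.

How it is judged:
At the end, for the whole second after the job is handed in: The tray is out by more than 36 of its 40 mm and at rest, the catch has come back to within 1 mm of flush, and no bystander is more than 15 mm from where it began (value of joint tray above 0.036 m and value of joint catch below 0.001 m and velocity of joint tray below 0.005 m/s and distance of each of reagent, specimen_jar, tube_rack, tip_box, marker, vial, usb_stick from where it was at the start of the episode below 0.015 m); the robot touches nothing.
It fails at once if a loose thing on the bench or analyser was knocked, lifted or carried (moved more than 20 mm) (distance of any of reagent, specimen_jar, tube_rack, tip_box, marker, vial, usb_stick from where it was at the start of the episode above 0.02 m).
It fails at once if the tray was touched by the robot (more than 2 N) (contact force between any of the fingers, the arm and tray above 2 N).
It fails at once if the robot pressed on something harder than 80 N, far beyond a gentle push (contact force between any of the fingers, the arm and anything else above 80 N).
It also fails if it takes over 48 s, if anything falls off the work surface, if the arm or the gripper's body presses on something with over 40 N, if the wrist force passes 120 N, or if a joint passes its speed limit or range.

### The arm

A 6-joint arm with a two-finger parallel gripper is mounted at the origin on the work surface. World frame = base frame: x ahead of the robot, y to its left, z up, the work surface at z = 0. Lengths are in m, angles in rad, forces in N, time in s.
With the tool pointing down it reaches from about 0.425 to 0.925 m from the base axis. Payload 12.5 kg.
Tool frame: the origin (TCP) lies on the centre line of the jaws, within the pads' length; the fingertips stand 17 mm ahead of it and the grasp point (between the pads) lies 2 mm behind it; y points along the fingers, z is the direction in which the jaws open and shut, and the axes are right-handed (so a half turn about y gives the same grasp; the last joint's range is limited). The gripper opens to 85 mm and grips with 20 to 120 N. Pads are 22 mm wide; open, the fingers measure 114 mm over their backs; the gripper's body (76 mm by 85 mm) begins 54 mm behind the grasp point. The pads swing forward as they close: fully open they stand 13 mm farther back than shut.
Start: joints at [-1.36, 0.491, 1.559, -0, 1.092, -0.106], TCP at [0.195, -0.594, 0.248] pointing down, gripper open.
Joint ranges: [-3.1, 3.1], [-0.84, 2.19], [0.05, 2.79], [-1.13, 4.28], [0.06, 2.93], [-2.69, 2.69]. Speed limits (rad/s): [2.22, 2.22, 2.79, 3.14, 3.14, 3.14].

### API

Orientations are given as [roll, pitch, yaw] about the fixed x, y, z axes, in that order (R = Rz(yaw) Ry(pitch) Rx(roll)).
In Python, from station import readout, vision, bot gives the robot as it stands.
- The arm moves only by the shell command python3 -m handwheel 'ROWS' [OPENING] [FORCE]. ROWS is JSON, a list of rows, each a list of 2 entries, a list of its own where there are three numbers: the shift along the tool's x, y, z in m, then the turn, a rotation vector about the tool's x, y, z in degrees. A call has exactly 10 rows; each row is the pose to reach, as a shift and turn from the pose measured when the call began, along the tool's axes at that moment; what a row does not reach only later rows make up. A row lasts 1/10 s, in which the tool goes at most 50 mm and 8.59 degrees, less where a joint would pass 70% of its speed; a pose out of reach is approached as far as the arm can. A call with a gripper value outside its range is refused whole. OPENING is the opening, from -1 (shut) to 1 (fully open), set as the call begins (- or left out, the last holds). The fingers move at their own pace and stop on an object; FORCE is the grip in N (left out, the last holds). Time passes only in rows, so rows that repeat a pose let the fingers close, or fill a call up. It gives the time, the measured TCP pose, the force and the opening at its end, in the units of the state.
- readout.sense(): the state, without advancing time (a new reading comes with each control period).
- vision.grab_frame(name): name is "scene" or "side" or "wrist"; returns (picture, depth): 480x640x3 uint8, red, green, blue; 480x640 float32, m along the optical axis (not along the pixel's ray), 0 where there is no reading.
- vision.camera_params(name): a dict with "K" (3x3 intrinsics, pixels), "position" and "rotation" of the camera in the world; the wrist camera has in their place "mount" (4x4, takes a point from camera to tool coordinates, whose origin is the TCP and whose axes are the tool frame's). Camera axes: x right, y up, looking along -z (the intrinsics and any distortion apply to the point x, -y, -z); pixel columns grow to the right and rows downward; lengths in m; the calibration is good to about 2 mm. A picture is of the moment at which its call begins: read the wrist's pose just before it. camera_params takes no time and is no camera call.
- bot.close_job(): hands the job in, once; it reports no verdict.
The state is a dict: "time": time; "joint_pos": joint angles; "joint_vel": joint speeds; "tau": joint torques, N m; "ee_pos": TCP position; "tool_rot": TCP orientation; "force": force on the tool from outside, world axes, zero at the start; "torque": the same for the moment, N m; "finger_gap": opening from 0.0 (shut) to 1.0 (fully open).
Only numpy, scipy, OpenCV 4.12 (cv2) and the standard library are available. Lean on these libraries where they do the work, as an engineer would, in place of code of your own. Each camera call takes 0.05 s, during which the arm holds its last target. There are 200 camera calls.

## Working session

There is one attempt and no reset: what is moved stays moved. The work goes in short steps, Python scripts to look and compute and a shell command to move; the robot and the scene stay as the last step left them, time stands still between calls to the robot, and variables do not carry over. Pictures are saved under pics/ and viewed, about 8 in all and at most 12, crops included, and the job is handed in when it is done.

```bash
mkdir -p pics; ls
python3 - <<'E'
from station import readout, vision, bot
import cv2,numpy as np
s=readout.sense();print(s)
ims=[]
for n in("scene","side"):
    p,d=vision.grab_frame(n);cv2.imwrite(f"pics/{n}0.png",p[:,:,::-1]);np.save(f"pics/{n}0.npy",d)
    print(n,vision.camera_params(n))
print(vision.camera_params("wrist"))
E
```

```text
pics
{'time': 0.0, 'joint_pos': array([-1.35958993e+00,  4.91585235e-01,  1.55947490e+00, -2.00468961e-05,
        1.09170463e+00, -1.05630627e-01]), 'joint_vel': array([-1.13914494e-03,  2.66259765e-04, -5.77355378e-04,  6.67240393e-05,
        1.14697726e-03, -1.05222303e-03]), 'tau': array([-2.88774485e-03, -6.18454957e+01, -2.61603606e+01, -2.24869000e-04,
        3.97923955e-03,  3.09513302e-05]), 'ee_pos': array([ 0.19467986, -0.59367618,  0.24770302]), 'tool_rot': array([-1.57196378e+00,  1.05900596e-04, -2.82474644e+00]), 'force': array([-0.08620874,  0.07859473,  0.01481134]), 'torque': array([-0.00553495,  0.02171885,  0.01932592]), 'finger_gap': 1.0034303287027144}
scene {'K': array([[493.43464517,   0.        , 321.82243046],
       [  0.        , 493.43464517, 233.05959487],
       [  0.        ,   0.        ,   1.        ]]), 'position': array([-0.11644981,  0.2967614 ,  0.99151311]), 'rotation': array([ 0.657955  ,  0.00482192, -2.02029745])}
side {'K': array([[435.96312852,   0.        , 327.94485008],
       [  0.        , 435.96312852, 237.49019766],
       [  0.        ,   0.        ,   1.        ]]), 'position': array([0.68924283, 0.72469519, 0.95532357]), 'rotation': array([0.73480082, 0.009466  , 2.88798485])}
{'K': array([[358.32292522,   0.        , 315.67209941],
       [  0.        , 358.32292522, 235.30547446],
       [  0.        ,   0.        ,   1.        ]]), 'mount': array([[ 4.55097901e-04, -9.52688048e-01, -3.03949462e-01,
        -7.67623751e-02],
       [ 1.05219602e-03,  3.03949781e-01, -9.52687474e-01,
        -1.25720564e-01],
       [ 9.99999343e-01,  1.13751657e-04,  1.14074148e-03,
         9.88612397e-04],
       [ 0.00000000e+00,  0.00000000e+00,  0.00000000e+00,
         1.00000000e+00]])}
```

View both.

View pics/scene0.png

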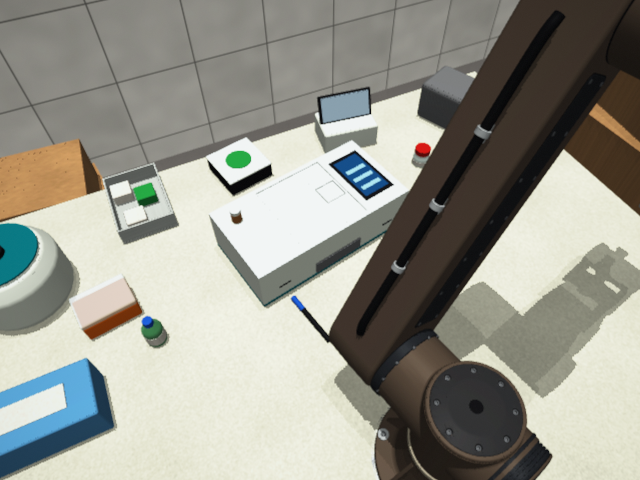

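View pics/side0.png

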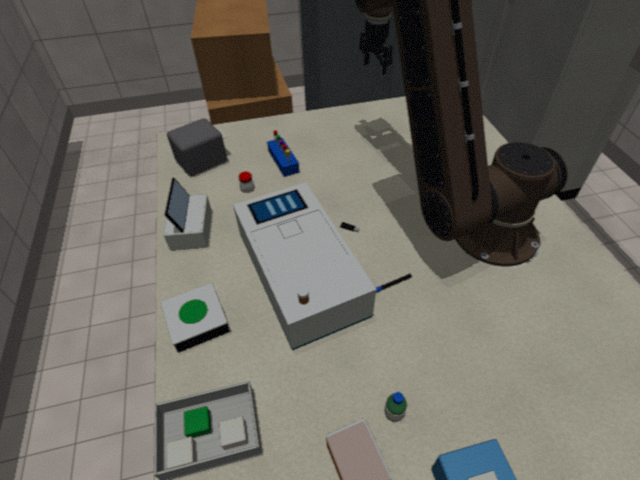

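Scene view: the analyser has a thin square outline at about (330,192) near the screen. The side view shows the same outline at about (290,229). I'll zoom in on both.

Run:
```python
import cv2,numpy as np
a=cv2.imread("pics/scene0.png")[135:305,200:420]; b=cv2.imread("pics/side0.png")[180:350,225:385]
f=lambda i:cv2.resize(i,None,fx=3.4*170/i.shape[0]*.6,fy=3.4*170/i.shape[0]*.6,interpolation=cv2.INTER_CUBIC)
a,b=f(a),f(b);print(a.shape,b.shape)
m=np.hstack([a,b]);m=cv2.convertScaleAbs(m,alpha=1.0);cv2.imwrite("pics/crop1.png",m)
```

```text
(347, 449, 3) (347, 326, 3)
```

View pics/crop1.png

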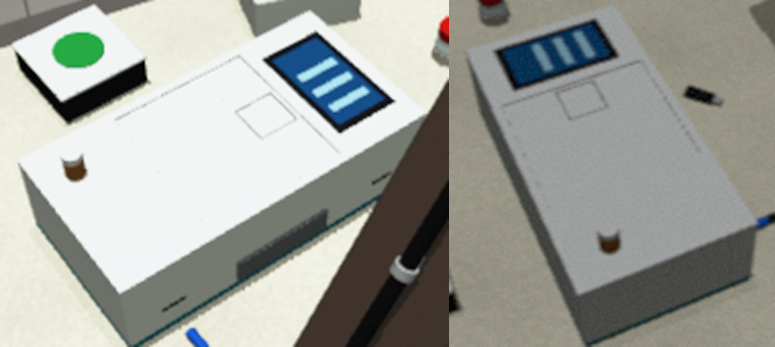

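The crops show the plate outline at scene (330.4,191.4) and side (290.2,229.0), close to the screen cover. I'll triangulate it and the top corners.

```bash
cat > h.py <<'E'
import numpy as np
from scipy.spatial.transform import Rotation as Rn
from station import vision, readout
def cam(n,s=None):
    c=vision.camera_params(n)
    if n=="wrist":
        T=np.array(c["mount"]);Rt=Rn.from_euler("xyz",s["tool_rot"]).as_matrix()
        return np.array(c["K"]),Rt@T[:3,:3],Rt@T[:3,3]+s["ee_pos"]
    return np.array(c["K"]),Rn.from_euler("xyz",c["rotation"]).as_matrix(),np.array(c["position"])
def ray(c,uv):
    K,R,p=c;d=np.linalg.inv(K)@[uv[0],uv[1],1];return p,R@(d*[1,-1,-1])
def plane(c,uv,z):
    p,d=ray(c,uv);return p+d*(z-p[2])/d[2]
def tri(c1,a,c2,b):
    p,d=ray(c1,a);q,e=ray(c2,b)
    t=np.linalg.lstsq(np.c_[d,-e],q-p,rcond=None)[0]
    x,y=p+t[0]*d,q+t[1]*e;return (x+y)/2,np.linalg.norm(x-y)
E
python3 - <<'E'
from h import *
S,D=cam("scene"),cam("side");np.set_printoptions(precision=4,suppress=True)
f=lambda u,v:np.array([u/2.04+200,v/2.04+135]);g=lambda u,v:np.array([(u-449)/2.04+225,v/2.04+180])
names="catch backleft frontleft frontright backright".split()
A=[f(266,115),f(20,163),f(123,292),f(423,112),f(312,12)]
B=[g(582,100),g(577,294),g(756,227),g(617,8),g(468,50)]
# side camera: left/right = +y/-y ; order matched by position
B=[g(582,100),g(577,294),g(756,227),g(617,8),g(468,50)]
for n,a,b in zip(names,A,B):
    print(n,*tri(S,a,D,b),plane(S,a,.121),plane(D,b,.121))
s=readout.sense();print(Rn.from_euler("xyz",s["tool_rot"]).as_matrix())
for n,u,i in(("scene",A[0],0),("side",B[0],0)):
    d=np.load(f"pics/{n}0.npy")[int(u[1]),int(u[0])];c=cam(n);p,r=ray(c,u);print(p+r*d)
E
```

```text
catch [ 0.5961 -0.0646  0.1193] 0.0018098591619445615 [ 0.5955 -0.0648  0.121 ] [ 0.596  -0.0619  0.121 ]
backleft [0.6563 0.2156 0.1164] 0.001735603594322124 [0.6515 0.2168 0.121 ] [0.6568 0.2175 0.121 ]
frontleft [0.4425 0.1768 0.1146] 0.005998114515179575 [0.4405 0.1751 0.121 ] [0.4434 0.1841 0.121 ]
frontright [ 0.5143 -0.2268  0.1239] 0.006586168471902439 [ 0.5192 -0.2321  0.121 ] [ 0.5129 -0.2255  0.121 ]
backright [ 0.7283 -0.1956  0.1208] 0.002010044292918497 [ 0.7291 -0.1965  0.121 ] [ 0.7279 -0.194   0.121 ]
[[-0.9502 -0.0002  0.3115]
 [-0.3115  0.001  -0.9502]
 [-0.0002 -1.     -0.001 ]]
[ 0.5995 -0.0668  0.1162]
[ 0.5961 -0.0611  0.1218]
```

The corners give a 0.417 x 0.217 m top at z of about 0.12, yaw about 10°, centre (0.585,-0.008). The plate is 58 mm towards -y and 1 mm off the centre line, which fits the ±60 mm limit. I'll move above it with the fingers shut.

```bash
python3 -m handwheel '[[[-0.02,0,-0.014],[0,0,0]],[[-0.055,0,-0.038],[0,0,0]],[[-0.095,0,-0.066],[0,0,0]],[[-0.135,0,-0.094],[0,0,0]],[[-0.175,0,-0.121],[0,0,0]],[[-0.215,0,-0.149],[0,0,0]],[[-0.255,0,-0.177],[0,0,0]],[[-0.295,0,-0.205],[0,0,0]],[[-0.325,0,-0.226],[0,0,0]],[[-0.34,0,-0.236],[0,0,0]]]' -1 20
python3 -m handwheel '[[[-0.02,0,-0.014],[0,0,0]],[[-0.05,0,-0.035],[0,0,0]],[[-0.085,0,-0.059],[0,0,0]],[[-0.12,0,-0.083],[0,0,0]],[[-0.15,0,-0.104],[0,0,0]],[[-0.175,0,-0.122],[0,0,0]],[[-0.19,0,-0.132],[0,0,0]],[[-0.2,0,-0.139],[0,0,0]],[[-0.206,0,-0.143],[0,0,0]],[[-0.206,0,-0.143],[0,0,0]]]'
python3 - <<'E'
from h import *
import cv2
s=readout.sense();print(s["time"],s["ee_pos"],s["tool_rot"],s["force"])
p,d=vision.grab_frame("wrist");cv2.imwrite("pics/w1.png",p[:,:,::-1])
E
```

```text
time: 1.1
ee_pos: [0.4455, -0.261, 0.248]
tool_rot: [-1.572, 0.0, -2.822]
force: [-0.5, -0.2, 0.1]
finger_gap: 0.002
time: 2.1
ee_pos: [0.5963, -0.0607, 0.2481]
tool_rot: [-1.572, -0.0, -2.822]
force: [-0.3, 0.3, -0.4]
finger_gap: 0.002
2.1 [ 0.59625729 -0.06073862  0.24806743] [-1.57230033e+00 -1.01383720e-04 -2.82242453e+00] [-0.31318958  0.29369654 -0.3853881 ]
```

View pics/w1.png

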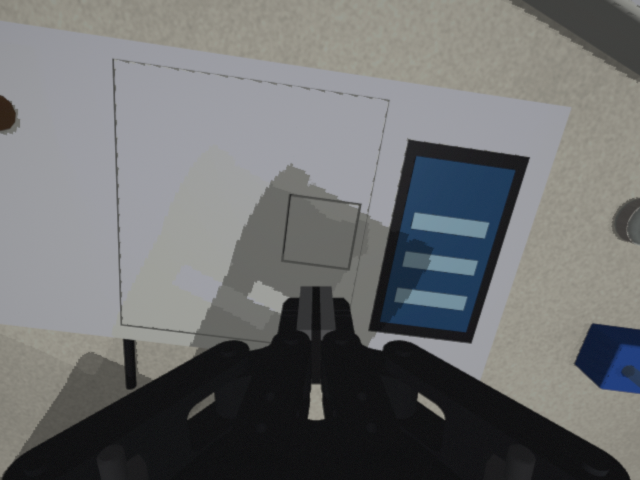

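The wrist view shows the plate outline with corners (290,195), (361,204), (349,269) and (283,261), and the shut fingertips at about (316,290).

Run:
```python
from h import *
s=readout.sense();c=cam("wrist",s);Rt=Rn.from_euler("xyz",s["tool_rot"]).as_matrix()
P=np.array([plane(c,u,.12) for u in((290,195),(361,204),(349,269),(283,261))])
Q=np.array([plane(c,u,.12) for u in((113,60),(388,100),(121,325))])
m=P.mean(0);S=cam("scene");D=cam("side")
print(P.round(4),m,[np.linalg.norm(P[i]-P[i-1]).round(4) for i in range(4)],np.linalg.norm(Q[1]-Q[0]),np.linalg.norm(Q[2]-Q[0]))
print(tri(c,np.mean([(290,195),(361,204),(349,269),(283,261)],0),S,(330.4,191.4)))
print("tool shift",Rt.T@(m-s["ee_pos"]))
```

```text
[[ 0.6151 -0.0359  0.12  ]
 [ 0.6249 -0.0866  0.12  ]
 [ 0.5743 -0.0956  0.12  ]
 [ 0.5648 -0.0457  0.12  ]] [ 0.59479338 -0.06596211  0.12      ] [np.float64(0.0513), np.float64(0.0516), np.float64(0.0514), np.float64(0.0508)] 0.18009859581618448 0.1966041970889478
(array([ 0.59578658, -0.06531592,  0.12054176]), np.float64(0.000746787541128764))
tool shift [0.00259086 0.12808893 0.00443816]
```

Size 51.4 mm, panel 180 x 197 mm and height 0.1205 all agree. I'll centre and descend to just above the plate.

```bash
python3 -m handwheel '[[[0.001,0.01,0.003],[0,0,0]],[[0.002,0.025,0.005],[0,0,0]],[[0.002,0.04,0.005],[0,0,0]],[[0.002,0.055,0.005],[0,0,0]],[[0.002,0.067,0.005],[0,0,0]],[[0.002,0.077,0.005],[0,0,0]],[[0.002,0.085,0.005],[0,0,0]],[[0.002,0.09,0.005],[0,0,0]],[[0.002,0.092,0.005],[0,0,0]],[[0.002,0.092,0.005],[0,0,0]]]'
python3 -m handwheel '[[[0,0.002,0],[0,0,0]],[[0,0.004,0],[0,0,0]],[[0,0.006,0],[0,0,0]],[[0,0.008,0],[0,0,0]],[[0,0.01,0],[0,0,0]],[[0,0.012,0],[0,0,0]],[[0,0.014,0],[0,0,0]],[[0,0.016,0],[0,0,0]],[[0,0.016,0],[0,0,0]],[[0,0.016,0],[0,0,0]]]'
```

```text
time: 3.15
ee_pos: [0.5956, -0.0663, 0.1561]
tool_rot: [-1.572, -0.0, -2.823]
force: [0.6, -0.4, 0.9]
finger_gap: -0.003
time: 4.15
ee_pos: [0.5956, -0.0664, 0.1401]
tool_rot: [-1.572, -0.0, -2.823]
force: [-0.3, 0.1, 0.4]
finger_gap: 0.001
```

```bash
python3 -m handwheel '[[[0,0.001,0],[0,0,0]],[[0,0.002,0],[0,0,0]],[[0,0.003,0],[0,0,0]],[[0,0.004,0],[0,0,0]],[[0,0.005,0],[0,0,0]],[[0,0.005,0],[0,0,0]],[[0,0.005,0],[0,0,0]],[[0,0.005,0],[0,0,0]],[[0,0.005,0],[0,0,0]],[[0,0.005,0],[0,0,0]]]'
python3 -c "
from h import *
print(readout.sense()['force'])"
```

```text
time: 5.15
ee_pos: [0.5957, -0.0663, 0.1351]
tool_rot: [-1.572, -0.0, -2.823]
force: [0.1, -0.3, 2.3]
finger_gap: 0.001
[ 0.14527391 -0.32520094  2.26217007]
```

The force is 2.3 N about 2 mm below contact with no stiff stop, so the plate gives. I'll press on gently.

```bash
python3 -m handwheel '[[[0,0.0005,0],[0,0,0]],[[0,0.001,0],[0,0,0]],[[0,0.0015,0],[0,0,0]],[[0,0.002,0],[0,0,0]],[[0,0.0025,0],[0,0,0]],[[0,0.003,0],[0,0,0]],[[0,0.003,0],[0,0,0]],[[0,0.003,0],[0,0,0]],[[0,0.003,0],[0,0,0]],[[0,0.003,0],[0,0,0]]]'
python3 - <<'E'
from h import *
import cv2
a,_=vision.grab_frame("scene");b,_=vision.grab_frame("side");print(readout.sense()["force"])
cv2.imwrite("pics/p2.png",np.hstack([cv2.resize(a[130:310,200:420],None,fx=2,fy=2),cv2.resize(b[180:360,225:400],None,fx=2,fy=2)])[:,:,::-1])
E
```

```text
time: 6.15
ee_pos: [0.5957, -0.0664, 0.1321]
tool_rot: [-1.572, -0.0, -2.823]
force: [0.1, -0.8, 2.2]
finger_gap: -0.0
[-0.02062918  0.16879687  3.78270469]
```

View pics/p2.png

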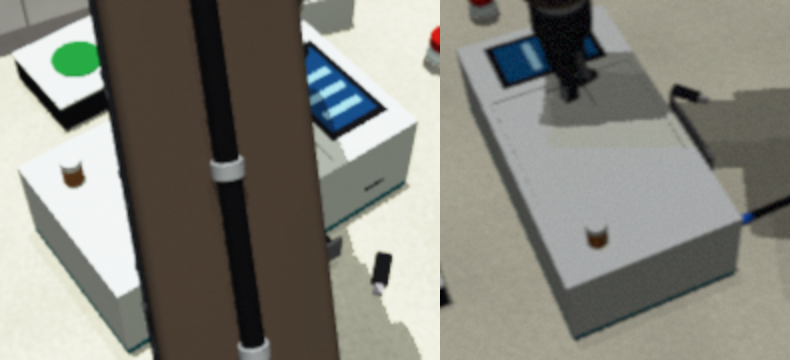

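In the side crop a dark tray edge now stands out of the front, around (690,130), and in the scene crop at (335,245). Next I retract straight up, then swing clear and check.

```bash
python3 -m handwheel '[[[0,-0.003,0],[0,0,0]],[[0,-0.008,0],[0,0,0]],[[0,-0.015,0],[0,0,0]],[[0,-0.025,0],[0,0,0]],[[0,-0.04,0],[0,0,0]],[[0,-0.06,0],[0,0,0]],[[0,-0.08,0],[0,0,0]],[[0,-0.1,0],[0,0,0]],[[0,-0.115,0],[0,0,0]],[[0,-0.12,0],[0,0,0]]]'
python3 -m handwheel '[[[0.015,0,0.012],[0,0,0]],[[0.045,0,0.033],[0,0,0]],[[0.08,0,0.057],[0,0,0]],[[0.115,0,0.082],[0,0,0]],[[0.15,0,0.106],[0,0,0]],[[0.18,0,0.127],[0,0,0]],[[0.205,0,0.144],[0,0,0]],[[0.22,0,0.154],[0,0,0]],[[0.225,0,0.157],[0,0,0]],[[0.225,0,0.157],[0,0,0]]]'
python3 - <<'E'
from h import *
import cv2
a,_=vision.grab_frame("scene");b,e=vision.grab_frame("side");print(readout.sense()["force"])
cv2.imwrite("pics/s3.png",a[:,:,::-1]);cv2.imwrite("pics/d3.png",b[:,:,::-1])
cv2.imwrite("pics/p3.png",np.hstack([cv2.resize(a[130:310,200:420],None,fx=2,fy=2),cv2.resize(b[180:360,225:400],None,fx=2,fy=2)])[:,:,::-1])
E
```

```text
time: 7.25
ee_pos: [0.596, -0.0666, 0.2544]
tool_rot: [-1.571, 0.002, -2.823]
force: [-0.3, -0.1, 0.6]
finger_gap: -0.001
time: 8.25
ee_pos: [0.4313, -0.2864, 0.2538]
tool_rot: [-1.571, 0.002, -2.824]
force: [-0.4, -0.2, 1.2]
finger_gap: -0.002
[ 0.26744353  0.43044423 -1.22443421]
```

View pics/p3.png

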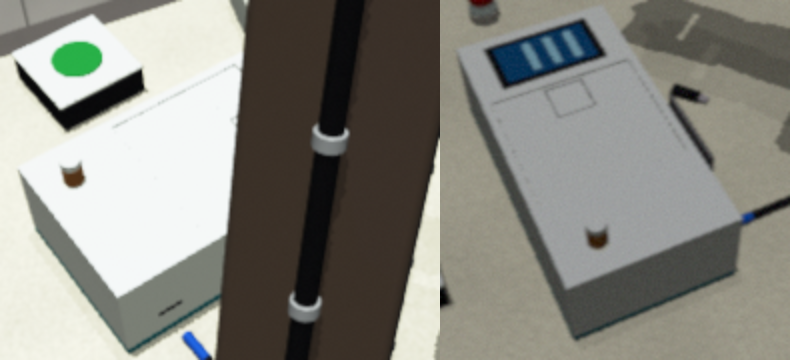

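The side crop shows the tray's outer edge from (672,98) to (712,162) and the plate outline flush. I'll measure how far it's out and compare the bystanders before and after.

Run:
```python
from h import *
import cv2
D=cam("side");P=.5*np.array([.5955+.5947,-.065-.066])
y=np.array([-.174,.985]);x=np.array([.985,.174]);ctr=P+y*.0575
for u in((672,98),(692,128),(712,162)):
    w=plane(D,((u[0]-440)/2+225,u[1]/2+180),.052)[:2]-ctr
    print("out",-.11-w@x,"along y",w@y)
for n,m in(("side","d3"),("scene","s3")):
    a=cv2.imread(f"pics/{n}0.png");b=cv2.imread(f"pics/{m}.png")
    d=(cv2.absdiff(a,b).max(2)>45).astype(np.uint8)
    k,_,st,ce=cv2.connectedComponentsWithStats(d)
    print(n,[(s[4],c.round().tolist()) for s,c in zip(st[1:],ce[1:]) if s[4]>12])
d=cv2.imread("pics/d3.png");cv2.imwrite("pics/z.png",cv2.resize(np.hstack([cv2.imread("pics/side0.png")[110:310,230:430],d[110:310,230:430]]),None,fx=2,fy=2))
```

```text
out 0.03835183313802802 along y -0.05568164456707187
out 0.03871578005126493 along y 0.007057757957950907
out 0.03588866959845537 along y 0.07212999284989396
side [(np.int32(3108), [491.0, 91.0]), (np.int32(401), [530.0, 27.0]), (np.int32(52), [458.0, 25.0]), (np.int32(31), [300.0, 49.0]), (np.int32(337), [532.0, 89.0]), (np.int32(44), [464.0, 84.0]), (np.int32(7622), [421.0, 160.0]), (np.int32(484), [330.0, 118.0]), (np.int32(135), [534.0, 135.0]), (np.int32(42), [470.0, 137.0]), (np.int32(44), [553.0, 154.0]), (np.int32(424), [548.0, 195.0]), (np.int32(13), [538.0, 167.0]), (np.int32(1705), [354.0, 198.0]), (np.int32(33), [521.0, 223.0]), (np.int32(178), [350.0, 246.0]), (np.int32(527), [409.0, 252.0]), (np.int32(52), [486.0, 256.0]), (np.int32(96), [503.0, 258.0]), (np.int32(1775), [484.0, 281.0])]
scene [(np.int32(78279), [432.0, 217.0]), (np.int32(59), [625.0, 12.0]), (np.int32(133), [556.0, 18.0]), (np.int32(173), [474.0, 356.0]), (np.int32(1097), [404.0, 415.0]), (np.int32(1132), [538.0, 420.0]), (np.int32(31), [520.0, 450.0]), (np.int32(79), [417.0, 460.0]), (np.int32(13), [525.0, 452.0]), (np.int32(27), [529.0, 455.0]), (np.int32(18), [550.0, 457.0]), (np.int32(133), [541.0, 473.0])]
```

View pics/z.png

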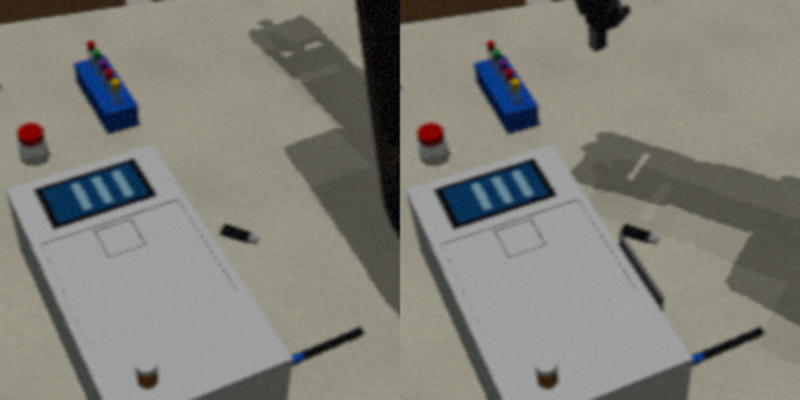

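The before/after pair shows every bystander in that view unmoved, the plate outline flush, the tray out, and the gripper in free air. Handing in.

```bash
python3 -c "
from station import bot,readout
s=readout.sense();print(s['time'],s['ee_pos'],abs(s['joint_vel']).max());print(bot.close_job())"
```

```text
8.35 [ 0.4319866  -0.28559286  0.25379816] 0.011960014556489106
the job is handed in; nothing more can be done
None
```

The tray is out and the job is handed in, at 8.35 s on the robot's clock. The hand-in reports no verdict.

**What I did:** I found the catch's outline in the scene and side views and confirmed it with the wrist camera. It lies about 58 mm towards -y from the panel centre, at z of about 0.120 m, and its outline measured 51 mm. With the fingers shut I pressed it to about 5 mm, reading 2 to 4 N. I then lifted straight off and moved clear to z = 0.25 m.

**Last checks:**
- **Tray:** the side view put it at 38.4, 38.7 and 35.9 mm out at three points along its edge. The calibration is only good to about 2 mm, so this fits the full 40 mm. The lowest reading is just under the 36 mm limit. I took it as error at the corner point and did not measure again.
- **Catch:** its outline looked flush and unbroken again by eye, but I did not measure its height.
- **Bystanders:** the rack, jar, memory stick, marker and vial looked unmoved in the side view before and after. The reagent bottle and tip box were outside that crop. The image differences showed nothing where the bottle stands. I did not identify the tip box in the pictures, so it was not checked by itself.
- **Arm:** it was clear of everything and essentially still. The force reading of about ±1 N is sensor noise.

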